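Stow the cutter tube and hasp the case

ROBOT

A 7-joint arm with a two-finger parallel gripper is mounted at the origin on a cart in front of the work surface, level with it; the furniture and walls round the work are solid. World frame = base frame: x ahead of the robot, y to its left, z up, the work surface at z = 0. Lengths are in m, angles in rad, forces in N, time in s.
With the tool pointing down it reaches from about 0.4 to 0.75 m from the base axis. Payload 19.5 kg.
Tool frame: the origin (TCP) lies between the finger pads; the fingertips stand robot.tip_reach ahead of it and the grasp point (between the pads) is the TCP (robot.tip_reach is the distance from the TCP to the fingertips, in m); z points along the fingers, y is the line along which they close (so a half turn about z gives the same grasp; the last joint's range is limited). The gripper opens to 85 mm and grips with 20 to 120 N. Pads are 22 mm wide; open, the fingers measure 114 mm over their backs; the gripper's body (76 mm by 85 mm) begins 54 mm behind the grasp point. The pads swing forward as they close: fully open they stand 13 mm farther back than shut.
Start: joints at [1.266, 0.707, -0.028, 1.485, 0.022, 0.951, -0.075], TCP at [0.149, -0.555, 0.25] pointing down, gripper open.
Joint ranges: [-2.71, 2.71], [-0.32, 2.16], [-1.57, 1.52], [0, 2.45], [-1.46, 4.6], [0, 2.02], [-2.83, 2.83]. Speed limits (rad/s): [1.89, 1.89, 2.57, 2.57, 3.01, 3.01, 3.01].

INTERFACE

Orientations are given as a unit quaternion [x, y, z, w].
In Python, from cell import robot gives the robot as it stands.
- The arm moves only by the shell command python3 -m handwheel 'ROWS' [FORCE]. ROWS is JSON, a list of rows, each a list of 5 numbers: the shift along the tool's x, y, z in mm, then the turn about the tool's z in degrees, then the opening in per cent of the stroke, from 0 (shut) to 100 (fully open). A call has 1 to 12 rows; each row is the pose to reach, as a shift and turn from the pose commanded when the call began, along the tool's axes at that moment; what a row does not reach only later rows make up. A row lasts 1/10 s, in which the tool goes at most 50 mm and 8.59 degrees, less where a joint would pass 70% of its speed; a pose out of reach is approached as far as the arm can. A call with a gripper value outside its range is refused whole. The fingers move at their own pace and stop on an object; FORCE is the grip in N (left out, the last holds). Time passes only in rows, so rows that repeat a pose let the fingers close. It gives the time, the measured TCP pose, the force, the opening and the grip force at its end, in the units of the state.
- robot.sense(): the state, without advancing time (a new reading comes with each control period).
- robot.read_camera(name): name is "scene" or "top" or "wrist"; returns the picture (384x512x3 uint8, red, green, blue); there is no depth.
- robot.get_calibration(name): a dict with "camera_matrix" (3x3 intrinsics, pixels), "D" ([k1, k2, p1, p2, k3] as OpenCV has them; the pictures are not rectified), "R" (3x3) and "t" (3): a world point X has camera coordinates R X + t; the wrist camera has in their place "hand_eye" (4x4, takes a point from camera to tool coordinates, whose origin is the TCP and whose axes are the flange's). Camera axes: x right, y down, z forward; pixel columns grow to the right and rows downward; lengths in m; the calibration is good to about 2 mm. A picture is of the moment at which its call begins: read the wrist's pose just before it. get_calibration takes no time and is no camera call.
- robot.finish_job(): hands the job in; it is judged then, once.
Trained networks look in the newest picture that a camera, given by its name, has taken for a name from the list of things; names that differ only in an ending like _2 or _b are one class to them, and where a whole thing is asked for, a point or a joint stands for the part that bears it (a point fixed in the world has none). Each returns a list of dicts, best first, with "confidence" (0 to 1); they miss things now and then, are a little off and sometimes report something else, mostly with a low value. They report only what shows in the picture. A call takes as long as a camera call. They do not tell look-alikes from the thing itself.
- robot.look_for(camera, label): "extent" ([left, top, right, bottom] in pixels, round what is visible of it).
- robot.cut_out(camera, label): "region" (384x512 bool, what is visible of it) and "extent" ([left, top, right, bottom] in pixels, round what is visible of it).
- robot.place_of(camera, label): "centre" ([column, row] in pixels: a listed point, or the origin of a listed thing).
The state is a dict: "time_s": time; "joints": joint angles; "qd": joint speeds; "joint_torque": joint torques, N m; "ee_pos": TCP position; "eef_rot": TCP orientation; "wrist_force": force on the tool from outside, world axes, zero at the start; "ft_torque": the same for the moment, N m; "width": finger opening in m; "grip_force": force on a finger pad.
Only numpy, scipy, OpenCV 4.12 (cv2) and the standard library are available. Lean on these libraries where they do the work, as an engineer would, in place of code of your own. Each camera call takes 0.05 s, during which the arm holds its last target. There are 200 camera calls.

TASK

Put the upright cutter tube away: lay it down on its side on the bench and let go of it, then pick it up again across its middle and set it lengthwise in the open tool case, between the black saddle cheeks, so that it rests flat on the case floor. Then shut the lid fully and, once it is shut, swing the hasp over the catch on the front until it lies fully home; leave the tape measure where it is.

Things in the scene. Friction and masses are not known exactly. Their poses are not given: they have to be found in the camera images.
- tube: square plastic cutter tube, yellow body with a ribbed black cap, 34 x 34 mm and 130 mm long, about 0.14 kg, closed and rigid; it stands upright on the bench, cap up, left or right of the case. Origin: centre of its foot (the yellow end); its z axis runs along its length to the cap, x and y are square to its side faces
- tube_center (a point): the middle of the cutter tube, 65 mm from either end, 17 mm inside its faces
- case: blue steel tool case, 160 mm long (x) by 104 mm wide (y), fixed to the bench; walls 48 mm high, 4 mm thick, floor 4 mm; top with lid shut 60 mm above the bench. Origin: centre of its underside; x points from the hasp (front, toward the robot) to the lid hinge (rear), z up. It stands on the bare strip of bench between the blue mat on the left (from y = 0.27 m) and the wooden board on the right (from y = -0.22 m)
- cradle (a point): where the tube's middle lies when seated: over the case's centre, 21 mm above the bench; axes as the case. Four black saddle cheeks on the floor, 11 mm high, 52 mm before and behind this point, leave a 42 mm wide track along x for the tube; between the two pairs the floor is free for fingers beside the tube
- lid (a joint): angle of the blue lid about its hinge: 0 = shut, 1.57 = upright; starts 1.6 to 1.85, most 2.0. The lid is 110 mm wide, reaches 165 mm from the hinge; its outer face lies 12 mm (two low ribs 13.5 mm) off the hinge plane. It stays where left while open, and falls shut by itself once below about 0.8 rad
- lid_edge (a point): middle of the lid's free edge (165 mm from the hinge), on its outer face
- hasp (a joint): angle of the steel hasp about its hinge on the lid's free edge; with the lid shut 0 = hanging straight down flat over the catch (home), 1.57 = sticking straight out to the front, 3.14 = straight up; starts 2.5 to 3.1, most 3.3; light friction holds it where left. Plate 40 mm wide and 40 mm long, with a slot that passes over the catch
- hasp_hinge (a point): middle of the hasp's hinge axis, along the case's y; with the lid shut 88.5 mm before the case's centre and 54 mm above the bench
- hasp_tip (a point): middle of the red rounded lip at the hasp's free end, 39 mm from its hinge; the lip, 8 mm thick, stands 14 mm out from the plate on its outer side (the side away from the case when home) and so further out than the staple: push on it
- tape_measure: yellow pocket tape measure with black top, 65 x 73 x 40 mm, on the bench at the other side of the case; origin: centre of its underside; not to be moved
- lid_hinge (a point): middle of the lid's hinge axis, which runs along the case's y at the rear rim, 80 mm behind the case's centre and 48 mm above the bench
- catch (a point): outer end of the catch, a steel staple 35 mm above the bench that stands out of the front wall to 98 mm before the case's centre
Mind the look-alikes: they are no part of the job. Of the things shaped like the tube, the yellow one is meant.

How it is judged:
By the outcome, as a careful person would: the job done as asked, in the order asked, and still so for the second after the job is handed in, with the robot touching nothing.
It also fails if it takes over 72 s, if anything falls off the work surface, if the arm or the gripper's body presses on something with over 40 N, if the wrist force passes 120 N, or if a joint passes its speed limit or range.

## Working session

There is one attempt and no reset: what is moved stays moved. The work goes in short steps, Python scripts to look and compute and a shell command to move; the robot and the scene stay as the last step left them, time stands still between calls to the robot, and variables do not carry over. Pictures are saved under pics/ and viewed, at most 10 in all, crops included, and the job is handed in when it is done.

```bash
mkdir -p pics; ls; cat > h.py <<'E'
from cell import robot
import numpy as np, cv2
from scipy.spatial.transform import Rotation as Rn
def cam(name):
    c=robot.get_calibration(name);K=np.array(c["camera_matrix"],float);D=np.array(c["D"],float)
    if name=="wrist":
        s=robot.sense();T=np.eye(4);T[:3,:3]=Rn.from_quat(s["eef_rot"]).as_matrix();T[:3,3]=s["ee_pos"]
        W=np.linalg.inv(T@np.array(c["hand_eye"]));return K,D,W[:3,:3],W[:3,3]
    return K,D,np.array(c["R"],float),np.array(c["t"],float)
def ray(name,px,C=None):
    K,D,R,t=C or cam(name)
    u=cv2.undistortPoints(np.array([[px]],float),K,D)[0,0]
    d=R.T@np.array([u[0],u[1],1]);return -R.T@t,d/np.linalg.norm(d)
def atz(name,px,z,C=None):
    o,d=ray(name,px,C);return o+d*(z-o[2])/d[2]
def tri(rs):
    A=sum(np.eye(3)-np.outer(d,d) for o,d in rs);b=sum((np.eye(3)-np.outer(d,d))@o for o,d in rs)
    return np.linalg.solve(A,b)
def proj(name,X,C=None):
    K,D,R,t=C or cam(name)
    return cv2.projectPoints(np.array(X,float).reshape(-1,3),cv2.Rodrigues(R)[0],t,K,D)[0][:,0]
def snap(name,f=None):
    im=robot.read_camera(name)
    if f: cv2.imwrite("pics/"+f,im[:,:,::-1])
    return im
E
python3 - <<'E'
from h import *
np.set_printoptions(precision=3,suppress=True)
s=robot.sense();print(s["time_s"],s["ee_pos"],s["eef_rot"],robot.tip_reach,s["width"])
print(Rn.from_quat(s["eef_rot"]).as_matrix())
a=snap("scene");b=snap("top")
cv2.imwrite("pics/a.png",cv2.resize(np.hstack([a,b])[:,:,::-1],None,fx=.78,fy=.78))
for c in("scene","top"):
    K,D,R,t=cam(c);print(c,-R.T@t,R[2],K[0,0])
    for l in("tube","tube_center","case","cradle","lid_edge","hasp_hinge","hasp_tip","lid_hinge","catch","tape_measure"):
        print(l,[(np.round(r["centre"]),round(r["confidence"],2)) for r in robot.place_of(c,l)][:3])
E
```

```text
pics
0.0 [ 0.149 -0.555  0.25 ] [ 0.991  0.131 -0.    -0.001] 0.019 0.0852332279102146
[[ 0.966  0.26  -0.   ]
 [ 0.26  -0.966  0.001]
 [-0.    -0.001 -1.   ]]
scene [0.054 0.315 0.725] [ 0.53  -0.359 -0.768] 393.3395202435631
tube [(array([257., 272.]), 0.93), (array([293., 248.]), 0.92), (array([177., 238.]), 0.75)]
tube_center [(array([258., 256.]), 0.95), (array([166., 219.]), 0.87), (array([136., 193.]), 0.68)]
case [(array([228., 200.]), 0.75)]
cradle [(array([194., 100.]), 0.7), (array([224., 191.]), 0.63)]
lid_edge [(array([191., 100.]), 0.94)]
hasp_hinge [(array([195.,  98.]), 0.77)]
hasp_tip [(array([188.,  91.]), 0.85)]
lid_hinge [(array([205., 161.]), 0.96)]
catch [(array([245., 218.]), 0.78)]
tape_measure [(array([308., 179.]), 0.83), (array([178., 238.]), 0.62)]
top [0.377 0.008 0.906] [ 0.144  0.029 -0.989] 386.95984950791416
tube [(array([188., 163.]), 0.96), (array([178., 120.]), 0.9), (array([271., 240.]), 0.81)]
tube_center [(array([182., 157.]), 0.84), (array([226., 239.]), 0.84), (array([172., 110.]), 0.8)]
case [(array([252., 153.]), 0.8)]
cradle [(array([250., 151.]), 0.85)]
lid_edge [(array([248.,  69.]), 0.85)]
hasp_hinge [(array([248.,  74.]), 0.59)]
hasp_tip [(array([250.,  52.]), 0.77)]
lid_hinge [(array([252., 117.]), 0.66)]
catch [(array([248., 188.]), 0.85)]
tape_measure [(array([337., 176.]), 0.57)]
```

View pics/a.png

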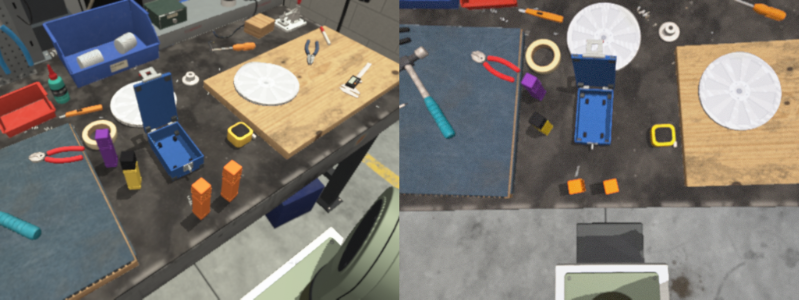

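```bash
python3 - <<'E'
from h import *
np.set_printoptions(precision=3,suppress=True)
T=lambda a,b:tri([ray("scene",a),ray("top",b)])
print("case",T((228,200),(252,153)),atz("top",(252,153),0))
print("cradle",T((224,191),(250,151)),atz("top",(250,151),.021))
print("lidhinge",T((205,161),(252,117)),atz("top",(252,117),.048))
print("catch",T((245,218),(248,188)),atz("top",(248,188),.035))
print("lidedge",T((191,100),(248,69)))
print("hhinge",T((195,98),(248,74)),"htip",T((188,91),(250,52)))
print("tape",T((308,179),(337,176)))
for a in((166,219),(136,193),(258,256)):
  for b in((182,157),(172,110),(226,239)):print("tubec",a,b,T(a,b))
for p in((188,163),(178,120),(271,240)):print("foot top",atz("top",p,0))
for p in((257,272),(293,248),(177,238)):print("foot scene",atz("scene",p,0))
E
```

```text
case [ 0.575  0.036 -0.01 ] [0.574 0.037 0.   ]
cradle [0.574 0.042 0.028] [0.575 0.041 0.021]
lidhinge [0.648 0.039 0.062] [0.648 0.035 0.048]
catch [0.486 0.046 0.024] [0.486 0.046 0.035]
lidedge [0.692 0.037 0.21 ]
hhinge [0.675 0.036 0.226] htip [0.722 0.031 0.213]
tape [ 0.516 -0.164 -0.01 ]
tubec (166, 219) (182, 157) [0.557 0.194 0.058]
tubec (166, 219) (172, 110) [ 0.659  0.205 -0.022]
tubec (166, 219) (226, 239) [0.401 0.152 0.222]
tubec (136, 193) (182, 157) [0.554 0.204 0.149]
tubec (136, 193) (172, 110) [0.667 0.218 0.051]
tubec (136, 193) (226, 239) [0.399 0.163 0.308]
tubec (258, 256) (182, 157) [0.454 0.135 0.102]
tubec (258, 256) (172, 110) [0.474 0.143 0.179]
tubec (258, 256) (226, 239) [0.371 0.092 0.067]
foot top [0.553 0.191 0.   ]
foot top [ 0.66   0.216 -0.   ]
foot top [ 0.368 -0.004  0.   ]
foot scene [0.373 0.092 0.   ]
foot scene [ 0.375 -0.005  0.   ]
foot scene [0.541 0.188 0.   ]
```

Yellow tube with black cap at about (167,218) scene and (182,157) top, standing at about (0.555, 0.194). The purple look-alike is behind it and two orange ones are in front. The lid is open at about 1.7 rad with the hasp pointing back, and the tape measure is on the right. Next I move close for a wrist view.

```bash
python3 -m handwheel '[[340,-225,-30,15,100],[340,-225,-30,15,100],[340,-225,-30,15,100],[340,-225,-30,15,100],[340,-225,-30,15,100],[340,-225,-30,15,100],[340,-225,-30,15,100],[340,-225,-30,15,100],[340,-225,-30,15,100],[340,-225,-30,15,100],[509,-541,-50,15,100],[509,-541,-50,15,100]]'
```

```text
time_s: 2.3
ee_pos: [0.441, -0.1533, 0.2858]
eef_rot: [1.0, -0.002, -0.0, 0.0]
wrist_force: [1.7, 0.5, -0.6]
width: 0.0859
grip_force: 0.0
```

```bash
python3 - <<'E'
from h import *
s=robot.sense();print(s["time_s"],s["ee_pos"],Rn.from_quat(s["eef_rot"]).as_euler("xyz",degrees=True))
E
```

```text
2.3 [ 0.44103837 -0.15328496  0.28583297] [ 1.79970744e+02  1.88609148e-02 -2.14631065e-01]
```

```bash
python3 -m handwheel '[[80,-275,-40,0,100],[80,-275,-40,0,100],[80,-275,-40,0,100],[80,-275,-40,0,100],[80,-275,-40,0,100],[80,-275,-40,0,100],[80,-275,-40,0,100],[80,-275,-40,0,100]]'
python3 - <<'E'
from h import *
np.set_printoptions(precision=3,suppress=True)
s=robot.sense();print(s["ee_pos"]);C=cam("wrist");print(C[3],-C[2].T@C[3],C[2][2])
w=snap("wrist","w1.png")
for l in("tube","tube_center","case","cradle","catch","lid_hinge","hasp_tip","hasp_hinge","lid_edge"):
  z={"tube_center":.065,"case":0,"tube":0,"cradle":.021,"catch":.035,"lid_hinge":.048}.get(l,.2)
  print(l,[(np.round(r["centre"]),round(r["confidence"],2),atz("wrist",r["centre"],z,C)) for r in robot.place_of("wrist",l)][:3])
E
```

```text
time_s: 3.1
ee_pos: [0.5217, 0.1215, 0.3256]
eef_rot: [1.0, 0.0, -0.0, 0.0]
wrist_force: [-0.6, -1.0, 0.4]
width: 0.0855
grip_force: 0.0
[0.522 0.121 0.326]
[0.12  0.432 0.616] [0.603 0.122 0.449] [-0.313 -0.003 -0.95 ]
tube [(array([213., 128.]), 0.9, array([0.549, 0.186, 0.   ])), (array([329., 234.]), 0.83, array([0.374, 0.001, 0.   ])), (array([280., 236.]), 0.72, array([0.371, 0.082, 0.   ]))]
tube_center [(array([203., 136.]), 0.94, array([0.547, 0.19 , 0.065])), (array([340., 252.]), 0.92, array([ 0.379, -0.   ,  0.065])), (array([438., 150.]), 0.71, array([ 0.531, -0.12 ,  0.065]))]
case [(array([312., 110.]), 0.84, array([0.576, 0.041, 0.   ]))]
cradle [(array([317., 109.]), 0.67, array([0.578, 0.038, 0.021]))]
catch [(array([311., 178.]), 0.74, array([0.482, 0.043, 0.035]))]
lid_hinge [(array([325.,  46.]), 0.9, array([0.656, 0.037, 0.048]))]
hasp_tip []
hasp_hinge []
lid_edge []
```

View pics/w1.png

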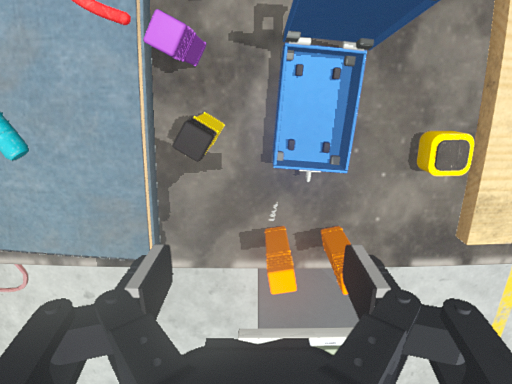

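```bash
python3 - <<'E'
from h import *
np.set_printoptions(precision=3,suppress=True)
C=cam("wrist");im=cv2.imread("pics/w1.png")
a=cv2.resize(im[95:175,160:240],(480,480),interpolation=cv2.INTER_CUBIC);b=cv2.resize(im[35:185,265:375],None,fx=3.2,fy=3.2,interpolation=cv2.INTER_CUBIC)
cv2.imwrite("pics/c1.png",np.hstack([cv2.resize(a,(440,440)),b[:440]]))
P=[atz("wrist",p,.015,C) for p in((299,70),(336,73),(292,145),(327,147))]
print(np.array(P),np.mean(P,0))
E
```

```text
[[0.63  0.065 0.015]
 [0.627 0.014 0.015]
 [0.526 0.071 0.015]
 [0.524 0.02  0.015]] [0.577 0.042 0.015]
```

View pics/c1.png

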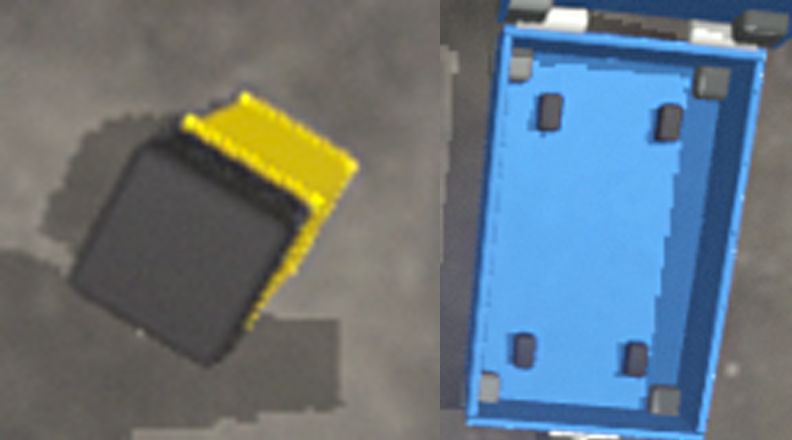

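```bash
python3 - <<'E'
from h import *
np.set_printoptions(precision=4,suppress=True)
C=cam("wrist")
t=np.array([atz("wrist",p,.13,C) for p in((186.9,122.3),(216.4,133.7),(198.7,161.4),(173.1,146.5))])
f=np.array([atz("wrist",p,0,C) for p in((204.5,112.3),(224.9,125),(205.1,154.1))])
print(t,t.mean(0));print(f,(f[0]+f[2])/2)
for a in(t,f):
  for i in range(len(a)-1):d=a[i+1]-a[i];print(np.linalg.norm(d),np.degrees(np.arctan2(d[1],d[0])))
E
```

```text
[[0.5705 0.1961 0.13  ]
 [0.5584 0.1654 0.13  ]
 [0.5283 0.1859 0.13  ]
 [0.5448 0.2128 0.13  ]] [0.5505 0.1901 0.13  ]
[[0.5718 0.1991 0.    ]
 [0.5533 0.1697 0.    ]
 [0.5095 0.2012 0.    ]] [0.5407 0.2002 0.    ]
0.032987640060248465 -111.43819015292402
0.03641823784376749 145.73125112428949
0.03152305316124928 58.473369598964666
0.03474691980138756 -122.15301923757254
0.0539299919820626 144.28689405341123
```

```bash
python3 -m handwheel '[[29,-68,30,8,100],[29,-68,70,16,100],[29,-68,100,24,100],[29,-68,125,31.5,100],[29,-68,160,31.5,100],[29,-68,200,31.5,100],[29,-68,227,31.5,100],[29,-68,227,31.5,100],[29,-68,227,31.5,20],[29,-68,227,31.5,20],[29,-68,227,31.5,20],[29,-68,227,31.5,20]]' 25
```

```text
time_s: 4.8
ee_pos: [0.551, 0.1909, 0.1001]
eef_rot: [0.963, -0.271, 0.001, -0.001]
wrist_force: [-1.2, -0.4, 9.2]
width: 0.034
grip_force: 26.4
```

```bash
python3 -m handwheel '[[0,0,-6,0,20],[0,0,-6,-8,20],[0,0,-6,-16,20],[0,0,-6,-24,20],[0,0,-6,-28.5,20],[0,0,-6,-28.5,20],[0,0,-2,-28.5,20],[0,0,0,-28.5,20],[0,0,0,-28.5,20]]'
python3 -m handwheel '[[0,0,0,0,60],[0,0,0,0,60],[0,0,0,0,60],[0,0,-40,0,60],[0,0,-80,0,40],[48,0,-80,0,0],[48,0,-80,0,0],[48,0,-80,0,0]]'
python3 - <<'E'
from h import *
C=cam("wrist");snap("wrist","w2.png");print(robot.place_of("wrist","tube")[:2],atz("wrist",robot.place_of("wrist","tube")[0]["centre"],0,C))
E
```

```text
time_s: 5.7
ee_pos: [0.5509, 0.1909, 0.0995]
eef_rot: [1.0, -0.027, 0.001, -0.0]
wrist_force: [0.2, 0.2, 11.6]
width: 0.0339
grip_force: 24.1
time_s: 6.5
ee_pos: [0.5985, 0.188, 0.1783]
eef_rot: [1.0, -0.026, -0.0, 0.0]
wrist_force: [-1.0, -0.1, -1.3]
width: 0.0001
grip_force: 0.0
[{'centre': [229.6, 114.8], 'confidence': 0.96}, {'centre': [257.4, 216.0], 'confidence': 0.81}] [0.65759603 0.2118024  0.        ]
```

View pics/w2.png

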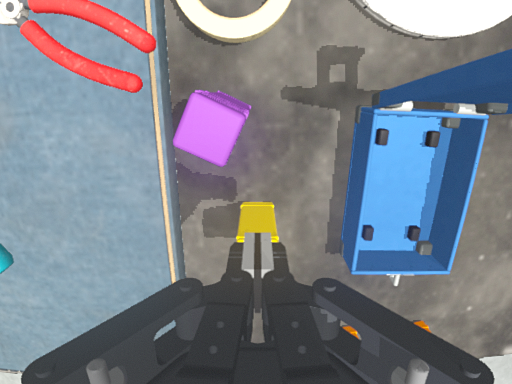

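Tube stands upright aligned with the tool (foot near (257,220)) and the closed fingers are beyond it on the +x side. Now push it over toward −x.

```bash
python3 -m handwheel '[[0,0,30,0,0],[0,0,60,0,0],[0,0,60,0,0],[-15,0,60,0,0],[-25,0,60,0,0],[-32,0,60,0,0],[-39,0,60,0,0],[-46,0,60,0,0],[-53,0,60,0,0],[-60,0,60,0,0],[-60,0,60,0,0]]'
python3 -m handwheel '[[0,0,-30,0,0],[-45,0,-80,0,50],[-90,0,-120,0,100],[-90,0,-150,0,100],[-90,0,-150,0,100]]'
python3 - <<'E'
from h import *
C=cam("wrist");snap("wrist","w3.png")
for l in("tube_center","tube"):
  for r in robot.place_of("wrist",l)[:4]:print(l,r,atz("wrist",r["centre"],.017,C))
E
```

```text
time_s: 7.75
ee_pos: [0.5378, 0.1915, 0.119]
eef_rot: [1.0, -0.025, -0.0, -0.0]
wrist_force: [0.4, 0.6, -0.7]
width: -0.0001
grip_force: 0.0
time_s: 8.25
ee_pos: [0.4482, 0.1967, 0.2735]
eef_rot: [1.0, -0.025, 0.003, -0.002]
wrist_force: [0.6, -0.4, -1.2]
width: 0.0579
grip_force: 0.0
tube_center {'centre': [255.8, 147.9], 'confidence': 0.93} [0.46005302 0.19835197 0.017     ]
tube_center {'centre': [421.6, 217.0], 'confidence': 0.83} [ 0.35236524 -0.0297132   0.017     ]
tube_center {'centre': [348.3, 224.1], 'confidence': 0.7} [0.34725868 0.07472982 0.017     ]
tube {'centre': [398.3, 199.5], 'confidence': 0.86} [0.38044002 0.00692198 0.017     ]
tube {'centre': [340.6, 203.4], 'confidence': 0.76} [0.37877615 0.08683931 0.017     ]
tube {'centre': [259.4, 99.2], 'confidence': 0.7} [0.51998102 0.19096316 0.017     ]
```

View pics/w3.png

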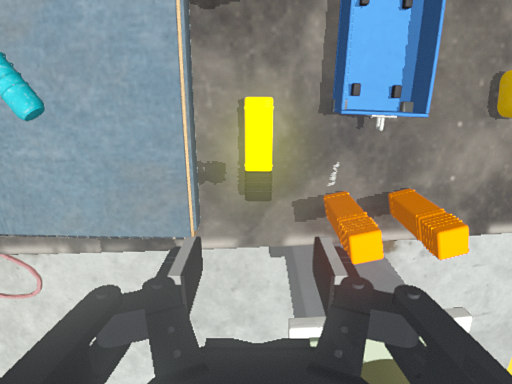

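Tube lies along −x, yellow rows 97–171 and cap to row 200, columns 245–273. Compute its middle.

```bash
python3 - <<'E'
from h import *
C=cam("wrist");p=robot.sense()["ee_pos"];print(p)
im=cv2.imread("pics/w3.png");m=cv2.inRange(cv2.cvtColor(im,cv2.COLOR_BGR2HSV),(25,150,120),(33,255,255));m[:, :220]=0;m[:,300:]=0
r=np.argwhere(m)[:,::-1];(x,y),wh,a=cv2.minAreaRect(r.astype(np.float32));print(x,y,wh,a)
for z in(.034,.017):print(atz("wrist",(259,97),z,C),atz("wrist",(258,171),z,C),atz("wrist",(258,200),z,C))
E
```

```text
[0.44891418 0.19599721 0.26879732]
258.5 134.0 (74.0, 29.0) 90.0
[0.52248941 0.18986913 0.034     ] [0.43464784 0.19530414 0.034     ] [0.39655964 0.19715912 0.034     ]
[0.52214879 0.18976438 0.017     ] [0.43014271 0.19545705 0.017     ] [0.39024878 0.19739998 0.017     ]
```

```bash
python3 -m handwheel '[[10,2,45,0,100],[10,2,95,0,100],[10,2,145,0,100],[10,2,190,0,100],[10,2,225,0,100],[10,2,242,0,100],[10,2,242,0,100],[10,2,242,0,20],[10,2,242,0,20],[10,2,242,0,20],[10,2,242,0,20],[10,2,242,0,20]]' 40
```

```text
time_s: 9.6
ee_pos: [0.4589, 0.1937, 0.0277]
eef_rot: [1.0, -0.026, 0.001, -0.0]
wrist_force: [-1.1, -0.3, 9.7]
width: 0.0333
grip_force: 39.9
```

```bash
python3 -m handwheel '[[0,0,-40,0,20],[0,0,-80,0,20],[0,0,-110,0,20],[0,0,-110,0,20]]'
python3 - <<'E'
from h import *
s=robot.sense();print(s["time_s"],s["joints"],s["ee_pos"],s["width"],s["wrist_force"])
T=lambda l:tri([ray(c,robot.place_of(c,l)[0]["centre"]) for c in("scene","top")])
snap("scene");snap("top")
for l in("lid_edge","hasp_hinge","hasp_tip","lid_hinge"):
  try:print(l,T(l))
  except Exception as e:print(l,e)
E
```

```text
time_s: 10.0
ee_pos: [0.4597, 0.194, 0.1405]
eef_rot: [1.0, -0.026, 0.002, -0.001]
wrist_force: [-1.0, 0.3, -2.4]
width: 0.0333
grip_force: 41.1
10.0 [-0.51907803  0.77289344  0.10076394  1.89346537 -0.15374808  0.47698096
 -1.93248695] [0.45969607 0.19400779 0.14048491] 0.03330355784161106 [-1.00372996  0.25051427 -2.40308687]
lid_edge [0.70235323 0.03378769 0.2004775 ]
hasp_hinge list index out of range
hasp_tip list index out of range
lid_hinge [0.64763693 0.03615098 0.05204613]
```

```bash
python3 -m handwheel '[[0,0,-40,8,20],[0,0,-60,16,20],[0,0,-60,24,20]]'
python3 - <<'E'
from h import *
s=robot.sense();print(s["joints"],s["ee_pos"],Rn.from_quat(s["eef_rot"]).as_euler("xyz",degrees=True))
E
```

```text
time_s: 10.7
ee_pos: [0.4593, 0.1937, 0.1989]
eef_rot: [0.972, -0.236, 0.001, -0.001]
wrist_force: [0.3, 0.8, -2.7]
width: 0.0332
grip_force: 41.1
[-0.60928296  0.68727959  0.26302157  1.83644022 -0.27676779  0.6503484
 -2.22914834] [0.45926643 0.19371374 0.19887326] [-1.79841605e+02 -9.40192952e-02 -2.72772130e+01]
```

```bash
python3 -m handwheel '[[0,0,0,-8,20],[0,0,0,-16,20],[0,0,0,-24,20],[0,0,0,-32,20],[0,0,0,-40,20],[0,0,0,-48,20],[0,0,0,-56,20],[0,0,0,-64,20],[0,0,0,-72,20],[0,0,0,-80,20],[0,0,0,-88,20],[0,0,0,-96,20]]'
python3 -m handwheel '[[0,0,0,-8,20],[0,0,0,-16,20],[0,0,0,-24,20],[0,0,0,-32,20],[0,0,0,-40,20],[0,0,0,-48,20],[0,0,0,-56,20],[0,0,0,-64,20],[0,0,0,-72,20],[0,0,0,-80,20],[0,0,0,-88,20],[0,0,0,-96,20]]'
python3 - <<'E'
from h import *
s=robot.sense();print(s["joints"],s["ee_pos"],Rn.from_quat(s["eef_rot"]).as_euler("xyz",degrees=True))
E
```

```text
time_s: 11.9
ee_pos: [0.4585, 0.1934, 0.1965]
eef_rot: [0.822, 0.569, -0.0, -0.0]
wrist_force: [-0.5, -0.3, -1.1]
width: 0.0332
grip_force: 41.0
time_s: 13.1
ee_pos: [0.4585, 0.1933, 0.1965]
eef_rot: [0.127, 0.992, -0.0, -0.0]
wrist_force: [-1.0, -0.0, -1.7]
width: 0.0331
grip_force: 41.0
[-0.06402326  0.75797277 -0.74107565  1.82129329  0.67572241  0.83503747
  0.17103194] [0.45846362 0.19329988 0.19651639] [-1.79991036e+02 -4.13373128e-02  1.65370954e+02]
```

```bash
python3 -m handwheel '[[-35,-27,0,-6,20],[-75,-58,0,-11.6,20],[-110,-85,0,-11.6,20],[-152.5,-117.5,0,-11.6,20],[-152.5,-117.5,20,-11.6,20],[-152.5,-117.5,36,-11.6,20],[-152.5,-117.5,36,-11.6,20]]'
python3 - <<'E'
from h import *
np.set_printoptions(precision=4,suppress=True)
C=cam("wrist");s=robot.sense();print(s["ee_pos"],Rn.from_quat(s["eef_rot"]).as_euler("xyz",degrees=True))
snap("wrist","w4.png")
for l,z in(("tube_center",s["ee_pos"][2]-.01),("case",0),("cradle",.021),("catch",.035),("lid_hinge",.048)):
  for r in robot.place_of("wrist",l)[:2]:print(l,r,atz("wrist",r["centre"],z,C))
E
```

```text
time_s: 13.8
ee_pos: [0.5747, 0.0401, 0.1588]
eef_rot: [0.029, 1.0, -0.0, -0.002]
wrist_force: [0.2, -0.4, -0.5]
width: 0.0337
grip_force: 40.9
[0.5747 0.0401 0.1588] [-179.9861   -0.2035  176.6359]
tube_center {'centre': [457.4, 279.5], 'confidence': 0.89} [0.5977 0.1482 0.1488]
tube_center {'centre': [256.1, 258.9], 'confidence': 0.76} [0.5772 0.0396 0.1488]
case {'centre': [257.3, 132.1], 'confidence': 0.47} [0.5323 0.0426 0.    ]
catch {'centre': [262.8, 66.8], 'confidence': 0.95} [0.4776 0.05   0.035 ]
```

View pics/w4.png

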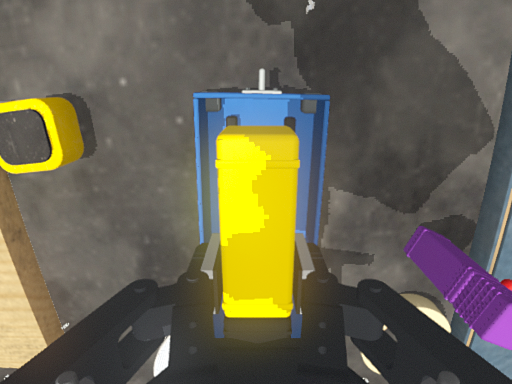

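The tube is held between the fingers, lengthwise over the case. The front rim runs from (194,95) to (329,95), with cheeks just visible at (232,121) and (291,123).

```bash
python3 - <<'E'
from h import *
np.set_printoptions(precision=4,suppress=True)
C=cam("wrist");s=robot.sense();print(s["ee_pos"])
L=atz("wrist",(194.5,95),.048,C);R=atz("wrist",(329,94.5),.048,C)
for n,p,z in(("L",(194.5,95),.048),("Lb",(199.5,235),.048),("R",(329,94.5),.048),("Rb",(318,245),.048),("catch",(262.5,68),.035),("chkL",(232,119),.015),("chkR",(290,119),.015)):print(n,atz("wrist",p,z,C))
zt=s["ee_pos"][2]+.007
for p in((219,130),(296,130),(224,317),(292,317)):print("tube",atz("wrist",p,zt,C))
im=cv2.imread("pics/w4.png");cv2.imwrite("pics/c2.png",cv2.resize(im[60:330,180:345],None,fx=2.2,fy=2.2,interpolation=cv2.INTER_CUBIC))
E
```

```text
[0.5758 0.0408 0.1616]
L [ 0.4971 -0.0025  0.048 ]
Lb [ 0.6148 -0.0122  0.048 ]
R [0.5024 0.0998 0.048 ]
Rb [0.6305 0.0921 0.048 ]
catch [0.4799 0.0504 0.035 ]
chkL [0.5196 0.0217 0.015 ]
chkR [0.5224 0.0729 0.015 ]
tube [0.5105 0.0299 0.1686]
tube [0.5122 0.0596 0.1686]
tube [0.5995 0.0236 0.1686]
tube [0.6013 0.0565 0.1686]
```

View pics/c2.png

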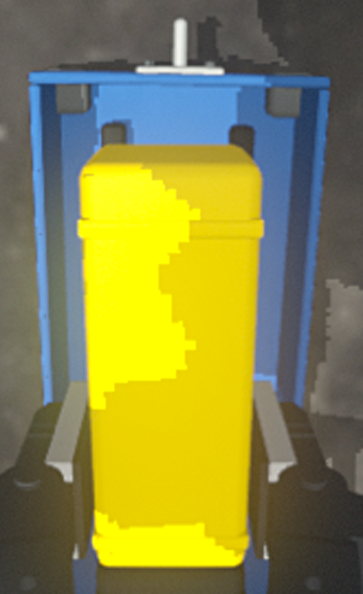

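Cheek midpoint, catch and rim agree on a case centre of about (0.578, 0.044), with yaw near −3.3°. That needs a shift of +3 mm in y and +2 mm in x before lowering.

```bash
python3 -m handwheel '[[-2,3.3,0,0,20],[-2,3.3,30,0,20],[-2,3.3,60,0,20],[-2,3.3,90,0,20],[-2,3.3,100,0,20],[-2,3.3,110,0,20],[-2,3.3,115,0,20],[-2,3.3,115,0,20]]'
```

```text
time_s: 14.9
ee_pos: [0.578, 0.0439, 0.0462]
eef_rot: [0.029, 1.0, 0.0, 0.0]
wrist_force: [0.4, 0.3, -0.8]
width: 0.0334
grip_force: 41.0
```

```bash
python3 -m handwheel '[[0,0,4,0,20],[0,0,8,0,20],[0,0,11,0,20],[0,0,11,0,20]]'
```

```text
time_s: 15.3
ee_pos: [0.5776, 0.0438, 0.0346]
eef_rot: [0.029, 1.0, 0.0, -0.0]
wrist_force: [0.3, -0.0, -1.0]
width: 0.0332
grip_force: 41.0
```

```bash
python3 -m handwheel '[[0,0,1.5,0,20],[0,0,3,0,20],[0,0,3.3,0,20],[0,0,3.3,0,20]]'
```

```text
time_s: 15.7
ee_pos: [0.5778, 0.0438, 0.0318]
eef_rot: [0.029, 1.0, 0.0, 0.0]
wrist_force: [-1.1, -0.5, 3.9]
width: 0.0335
grip_force: 41.6
```

```bash
python3 -m handwheel '[[0,0,0,0,55],[0,0,0,0,55],[0,0,0,0,55],[0,0,-20,0,55],[0,0,-60,0,55],[0,0,-100,0,55],[0,0,-150,0,55],[0,0,-200,0,0],[0,0,-240,0,0],[0,0,-240,0,0]]'
python3 - <<'E'
from h import *
np.set_printoptions(precision=4,suppress=True)
a=snap("scene");la={l:robot.place_of("scene",l)[:1] for l in("tube_center","lid_edge","hasp_hinge","hasp_tip")}
b=snap("top");lb={l:robot.place_of("top",l)[:1] for l in("tube_center","lid_edge","hasp_hinge","hasp_tip")}
w=snap("wrist")
for l in la:
  if la[l] and lb[l]:print(l,tri([ray("scene",la[l][0]["centre"]),ray("top",lb[l][0]["centre"])]))
  print(la[l],lb[l])
sc=cv2.resize(a[50:270,90:330],(480,440));tp=cv2.resize(b[30:210,200:310],(269,440))
cv2.imwrite("pics/d1.png",np.hstack([sc,tp])[:,:,::-1])
E
```

```text
time_s: 16.7
ee_pos: [0.5788, 0.0445, 0.2765]
eef_rot: [0.029, 1.0, 0.001, 0.003]
wrist_force: [-0.1, 0.2, -0.7]
width: 0.004
grip_force: 0.0
tube_center [0.4142 0.1136 0.3151]
[{'centre': [300.6, 234.1], 'confidence': 0.96}] [{'centre': [172.5, 112.1], 'confidence': 0.82}]
[{'centre': [191.1, 99.4], 'confidence': 0.7}] []
[{'centre': [196.6, 101.3], 'confidence': 0.58}] []
[{'centre': [186.7, 94.1], 'confidence': 0.51}] []
```

View pics/d1.png

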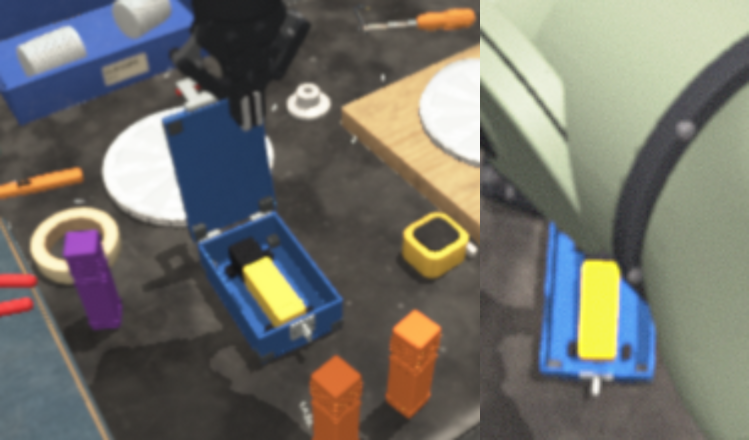

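Tube lies seated in the track between the cheeks, with the lid open and the hasp pointing back. Now I go behind the lid, beside the hasp.

```bash
python3 -m handwheel '[[-3,-46,-50,0,0],[-3,-46,-55,0,0],[-50,-43,-55,0,0],[-100,-40,-55,0,0],[-140,-38,-55,0,0],[-158,-37,-55,0,0],[-158,-37,-55,0,0],[-158,-37,-10,0,0],[-158,-37,30,0,0],[-158,-37,60,0,0],[-158,-37,77,0,0],[-158,-37,77,0,0]]'
```

```text
time_s: 18.45
ee_pos: [0.7326, -0.0027, 0.1921]
eef_rot: [0.029, 1.0, -0.0, -0.002]
wrist_force: [-0.3, 0.5, 0.1]
width: -0.0002
grip_force: 0.0
```

```bash
python3 - <<'E'
from h import *
a=snap("scene");w=snap("wrist")
cv2.imwrite("pics/d2.png",np.hstack([cv2.resize(a[30:250,90:330],(436,400)),cv2.resize(w,(360,400))])[:,:,::-1])
E
```

```text
(no output)
```

View pics/d2.png

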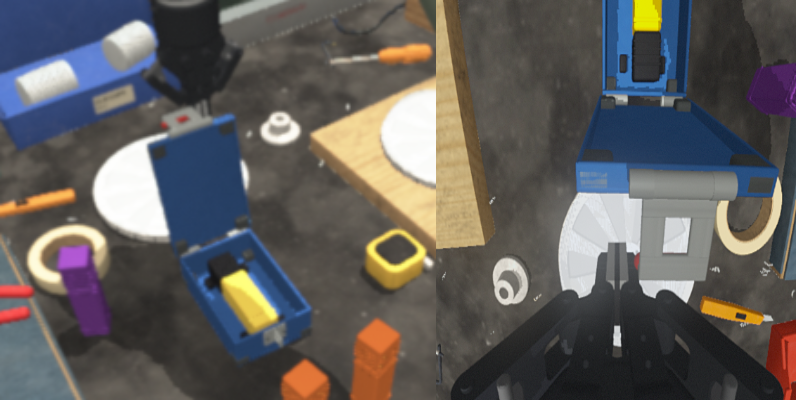

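Finger is behind the lid, just on the −y side of the hasp (wrist image left of the plate). Now push the lid over along its arc.

```bash
python3 -m handwheel '[[10,-3,-10,0,0],[25,-3,-14,0,0],[38,-3,-14,0,0],[52,-3,-14,0,0],[68,-3,-14,0,0],[84,-3,-13,0,0],[100,-3,-10,0,0],[115,-3,-6,0,0],[129,-3,1,0,0],[145,-3,10,0,0],[158,-3,21,0,0],[168,-3,31,0,0]]'
```

```text
time_s: 19.75
ee_pos: [0.565, 0.0042, 0.1652]
eef_rot: [0.029, 1.0, -0.001, 0.001]
wrist_force: [-12.4, -5.1, 18.0]
width: 0.0003
grip_force: 9.9
```

```bash
python3 -m handwheel '[[8,0,10,0,0],[8,0,10,0,0],[-15,0,-40,0,0],[-15,0,-80,0,0],[-15,0,-80,0,0]]'
python3 - <<'E'
from h import *
np.set_printoptions(precision=4,suppress=True)
C=cam("wrist")
a=snap("scene");w=snap("wrist");pa={l:robot.place_of("scene",l)[:1] for l in("lid_edge","hasp_hinge","hasp_tip")}
for l in pa:
  r=robot.place_of("wrist",l)[:1];print(l,pa[l],r)
  if r and pa[l]:print(tri([ray("scene",pa[l][0]["centre"]),ray("wrist",r[0]["centre"],C)]))
cv2.imwrite("pics/d3.png",np.hstack([cv2.resize(a[50:270,90:330],(436,400)),cv2.resize(w,(360,400))])[:,:,::-1])
E
```

```text
time_s: 20.25
ee_pos: [0.5828, 0.0047, 0.2498]
eef_rot: [0.029, 1.0, 0.001, 0.004]
wrist_force: [-0.6, 0.8, -1.6]
width: -0.0002
grip_force: 0.0
lid_edge [{'centre': [240.5, 204.5], 'confidence': 0.67}] [{'centre': [297.2, 79.1], 'confidence': 0.96}]
[0.496  0.0487 0.0643]
hasp_hinge [{'centre': [242.7, 207.8], 'confidence': 0.88}] [{'centre': [298.4, 72.5], 'confidence': 0.9}]
[0.489  0.0494 0.0609]
hasp_tip [{'centre': [238.5, 197.6], 'confidence': 0.65}] [{'centre': [301.5, 91.9], 'confidence': 0.65}]
[0.5066 0.049  0.0777]
```

View pics/d3.png

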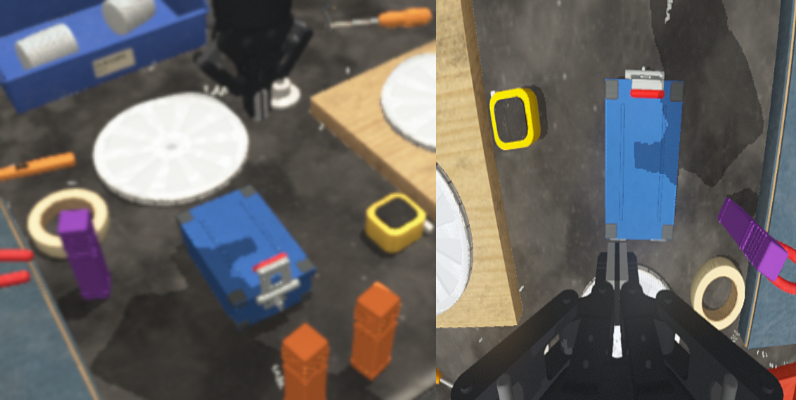

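Lid is shut flat, and the hasp stands nearly upright with its red lip to the rear at (648,93) in the wrist half. The tape measure hasn't moved. I turn the tool back so the camera side is away from the orange tubes, moving to a point behind the hasp at the same time.

```bash
python3 -m handwheel '[[25,20,0,8,0],[50,39,0,16,0],[50,39,0,24,0],[50,39,0,32,0],[50,39,0,40,0],[50,39,0,48,0],[50,39,0,56,0],[50,39,0,64,0],[50,39,0,72,0],[50,39,0,80,0],[50,39,0,88,0],[50,39,0,96,0]]'
python3 -m handwheel '[[0,0,0,8,0],[0,0,0,16,0],[0,0,0,24,0],[0,0,0,32,0],[0,0,0,40,0],[0,0,0,48,0],[0,0,0,56,0],[0,0,0,64,0],[0,0,0,72,0],[0,0,0,80,0],[0,0,0,84,0],[0,0,0,84,0]]'
python3 - <<'E'
from h import *
s=robot.sense();print(s["joints"],s["ee_pos"],Rn.from_quat(s["eef_rot"]).as_euler("xyz",degrees=True),robot.tip_reach)
E
```

```text
time_s: 21.85
ee_pos: [0.5327, 0.0454, 0.2433]
eef_rot: [0.764, 0.645, -0.0, -0.0]
wrist_force: [-0.3, 1.4, -0.3]
width: -0.0
grip_force: 0.0
time_s: 23.05
ee_pos: [0.5327, 0.0457, 0.2434]
eef_rot: [1.0, -0.03, -0.0, 0.0]
wrist_force: [0.3, 0.6, 0.1]
width: -0.0002
grip_force: 0.0
[-0.1674778   0.65570119  0.04098719  1.64397932 -0.03344106  0.84311323
 -1.74262321] [0.53269294 0.04565478 0.24335419] [ 1.79993322e+02  2.88836267e-02 -3.38639467e+00] 0.019
```

```bash
python3 -m handwheel '[[0,0,50,0,0],[0,0,100,0,0],[0,0,135,0,0],[0,0,149,0,0],[0,0,149,0,0],[-12,0,149,0,0],[-24,0,149,0,0],[-36,0,149,0,0],[-48,0,149,0,0],[-60,0,149,0,0],[-72,0,149,0,0],[-84,0,149,0,0]]'
```

```text
time_s: 24.25
ee_pos: [0.4491, 0.0505, 0.0957]
eef_rot: [1.0, -0.028, 0.001, -0.0]
wrist_force: [-0.1, -0.1, -0.2]
width: -0.0002
grip_force: 0.1
```

```bash
python3 - <<'E'
from h import *
a=snap("scene");w=snap("wrist")
cv2.imwrite("pics/d4.png",np.hstack([cv2.resize(a[120:270,150:330],(480,400)),cv2.resize(w[100:384,130:380],(310,400))])[:,:,::-1])
E
```

```text
(no output)
```

View pics/d4.png

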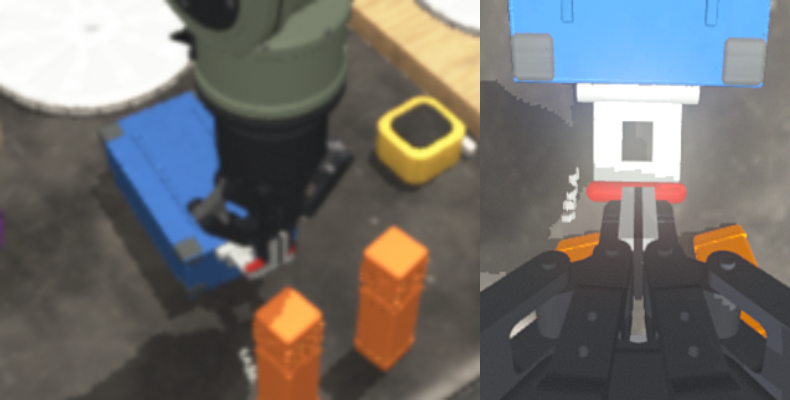

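The hasp now sticks straight out to the front, with the fingertips over its red lip (at (637,190) in the picture). Press it down.

```bash
python3 -m handwheel '[[0,0,10,0,0],[0,0,20,0,0],[0,0,30,0,0],[0,0,40,0,0],[0,0,50,0,0],[0,0,60,0,0],[0,0,67,0,0],[0,0,67,0,0]]'
```

```text
time_s: 25.15
ee_pos: [0.4485, 0.0503, 0.0267]
eef_rot: [1.0, -0.029, -0.001, 0.0]
wrist_force: [-0.5, 0.3, 0.0]
width: 0.0001
grip_force: 0.0
```

```bash
python3 -m handwheel '[[4,0,0,0,0],[8,0,0,0,0],[12,0,0,0,0],[15,0,0,0,0],[17,0,0,0,0],[17,0,0,0,0]]'
```

```text
time_s: 25.75
ee_pos: [0.4638, 0.0494, 0.0275]
eef_rot: [1.0, -0.029, -0.003, 0.0]
wrist_force: [-13.1, 1.2, 4.5]
width: 0.0003
grip_force: 6.8
```

```bash
python3 -m handwheel '[[1.5,0,0,0,0],[2.5,0,0,0,0],[2.5,0,0,0,0]]'; python3 -m handwheel '[[-12,0,0,0,0],[-16,0,0,0,0],[-16,0,-50,0,0],[-16,0,-100,0,0],[-16,0,-150,0,0],[-16,0,-180,0,0],[-16,0,-180,0,0]]'
python3 - <<'E'
from h import *
np.set_printoptions(precision=4,suppress=True)
C=cam("wrist")
a=snap("scene");w=snap("wrist")
for l in("hasp_tip","hasp_hinge","lid_edge"):
  A=robot.place_of("scene",l)[:1];B=robot.place_of("wrist",l)[:1]
  print(l,A and A[0]["confidence"],B and B[0]["confidence"],A and B and tri([ray("scene",A[0]["centre"]),ray("wrist",B[0]["centre"],C)]))
cv2.imwrite("pics/d5.png",np.hstack([cv2.resize(a[110:290,130:340],(466,400)),cv2.resize(w[0:240,130:330],(333,400))])[:,:,::-1])
E
```

```text
time_s: 26.05
ee_pos: [0.4644, 0.0493, 0.0274]
eef_rot: [1.0, -0.029, -0.005, 0.0]
wrist_force: [-23.2, 3.6, 7.3]
width: -0.0
grip_force: 11.7
time_s: 26.75
ee_pos: [0.4541, 0.0502, 0.2114]
eef_rot: [1.0, -0.029, 0.003, -0.001]
wrist_force: [1.2, -0.1, -1.6]
width: 0.0001
grip_force: 0.0
hasp_tip 0.7 0.76 [0.4777 0.0492 0.0058]
hasp_hinge 0.73 [] []
lid_edge 0.61 0.94 [0.4941 0.0467 0.0653]
```

View pics/d5.png

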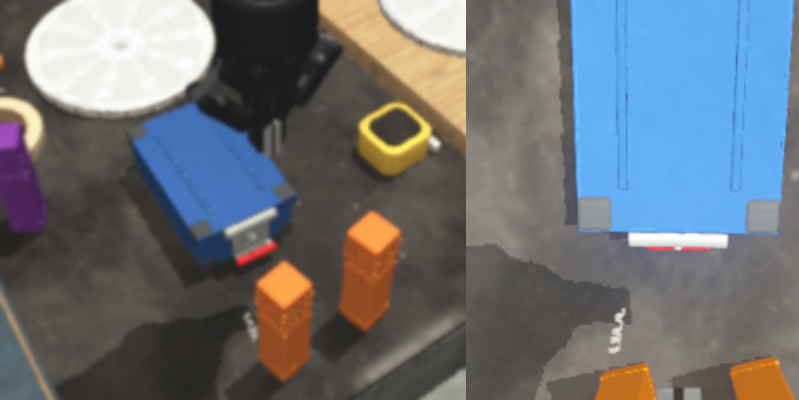

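The hasp hangs home over the catch (plate at (252,237), red lip below it at (256,253)). The lid is shut, the tape measure hasn't moved and the robot is clear.

```bash
python3 -c "
from cell import robot
print(robot.finish_job())"
```

```text
the job is handed in; nothing more can be done
None
```

The job is handed in at about 27 s of the 72 s allowed: the tube was laid down, let go, picked up across its middle and set between the saddle cheeks, then the lid was shut and the hasp pushed home, with the tape measure left where it was; the hand-in returned no verdict, so this rests on my last pictures and force readings.

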